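# Close a dry-block heater with its hook-in cover and start it

### The arm

A 6-joint arm with a two-finger parallel gripper is mounted at the origin on a cart in front of the work surface, level with it; the furniture and walls round the work are solid. World frame = base frame: x ahead of the robot, y to its left, z up, the work surface at z = 0. Lengths are in m, angles in rad, forces in N, time in s.
With the tool pointing down it reaches from about 0.375 to 0.9 m from the base axis. Payload 3.1 kg.
Tool frame: the origin (TCP) lies midway between the tips of the shut fingers; the grasp point (between the pads) lies 19 mm behind it; z points along the fingers, y is the line along which they close (so a half turn about z gives the same grasp; the last joint's range is limited). The gripper opens to 85 mm and grips with 20 to 120 N. Pads are 22 mm wide; open, the fingers measure 114 mm over their backs; the gripper's body (76 mm by 85 mm) begins 54 mm behind the grasp point. The pads swing forward as they close: fully open they stand 13 mm farther back than shut.
Start: joints at [0.941, 0.527, 1.433, -0, 1.181, -0.178], TCP at [0.273, 0.562, 0.231] pointing down, gripper open.
Joint ranges: [-3.08, 3.08], [-0.75, 2.2], [0.22, 2.44], [-1.43, 4.57], [0, 2.65], [-2.85, 2.85]. Speed limits (rad/s): [2.79, 2.79, 3.14, 3.14, 3.14, 3.14].

### API

Orientations are given as a unit quaternion [x, y, z, w].
In Python, from station import manip gives the robot as it stands.
- The arm moves only by the tool move_arm, never from a script. Its argument "increments" is a list that holds one entry, the list of rows, each a list of 5 numbers: the gripper's target within -1 to 1 (shut at 1, half-way at 0, fully open at -1), then the shift along the world's x, y, z in m, then the turn about the world's z in degrees. In form: [[[fingers, dx, dy, dz, twist], ...]]. A call has 1 to 8 rows; each row shifts and turns the commanded pose from where the row before left it; what a row does not reach is not made up. A row lasts 1/10 s, in which the tool goes at most 50 mm and 8.59 degrees, less where a joint would pass 70% of its speed; a pose out of reach is approached as far as the arm can. A call with a gripper value outside its range is refused whole. The fingers move at their own pace and stop on an object; "newtons" is the grip in N (left out, the last holds). Time passes only in rows, so rows that do not move let the fingers close. It gives the time, the measured TCP pose, the force, the opening and the grip force at its end, in the units of the state.
- manip.sense(): the state, without advancing time (a new reading comes with each control period).
- manip.snapshot(name): name is "scene" or "top"; returns a dict with "img" (480x640x3 uint8, red, green, blue), "fx", "fy", "cx", "cy" (pixels), "world_to_cam" (4x4, takes a point from world to camera coordinates). Camera axes: x right, y down, z forward; pixel columns grow to the right and rows downward; lengths in m; the calibration is good to about 2 mm. A picture is of the moment at which its call begins. There is no depth.
- manip.sign_off(): hands the job in; it is judged then, once.
Trained networks look in the newest picture that a camera, given by its name, has taken for a name from the list of things; names that differ only in an ending like _2 or _b are one class to them, and where a whole thing is asked for, a point or a joint stands for the part that bears it (a point fixed in the world has none). Each returns a list of dicts, best first, with "confidence" (0 to 1); they miss things now and then, are a little off and sometimes report something else, mostly with a low value. They report only what shows in the picture. A call takes as long as a camera call.
- manip.spot_in(label, camera): "xyz" ([x, y, z] in m, in world coordinates, good to about 4 mm: the middle of the surface that is visible of it).
- manip.mark_of(label, camera): "xyz" ([x, y, z] in m, in world coordinates, good to about 4 mm: a listed point, or the origin of a listed thing).
The state is a dict: "t": time; "q": joint angles; "qd": joint speeds; "tau": joint torques, N m; "tcp_pos": TCP position; "tool_rot": TCP orientation; "force": force on the tool from outside, world axes, zero at the start; "ft_torque": the same for the moment, N m; "finger_gap": opening from 0.0 (shut) to 1.0 (fully open); "gripper_force": force on a finger pad.
Only numpy, scipy, OpenCV 4.12 (cv2) and the standard library are available. Lean on these libraries where they do the work, as an engineer would, in place of code of your own. Each camera call takes 0.05 s, during which the arm holds its last target. There are 200 camera calls.

### The job

Fit the loose aluminium cover into the cavity of the dry-block heater: tilt it so that the edge nearest its black grip goes in first under the orange overhanging lip, then level it until it lies flat on the cavity floor, keeping hold of it until it is flat. Then press the green membrane start key, gently but firmly (about 6 to 10 N, never above 25 N), for about half a second, let go of everything, and leave the bottles, the timer and the box where they are.

Things in the scene. Friction and masses are not known exactly. Their poses are not given: they have to be found in the camera images.
- heater: Fixed white dry-block heater, 126 (x) x 206 (y) mm, with an open-topped cavity and, on its -y side (towards the robot), a grey control section. Origin on the table, under the cavity's centre; z up, x from the lip wall (on the robot's left) to the high wall. Cavity 104 (x) x 116 (y) mm inside. Heights above the table: floor 20, lip wall, side walls and control section 52, high wall (12 mm thick) 72 mm.
- seat (a point): Centre of the cavity floor, 20 mm above the table, axes as the heater's; the centre of the cover's underside lies here when it is home. Inner faces of the lip wall and the high wall at x = -52 and +52 mm.
- lip_edge (a point): Middle of the lower free edge of the orange lip, which overhangs the cavity by 18 mm from the lip wall: 34 mm from the seat towards -x, underside 46 and top 52 mm above the table; axes as the heater's. Only 86 mm is left open, so the cover cannot go in level; with its -x edge down at 22 to 40 degrees it passes under the lip and clears the high wall.
- cover: Loose aluminium plate 100 (x) x 110 (y) x 6 mm with an upright black grip, 0.2 to 0.33 kg. Origin: centre of its underside; z up when flat. Grip 18 (x) x 50 (y) mm, 14 mm off centre towards -x, top 75 mm above the underside; a flange 30 x 66 mm round its foot is 9 mm high. Play in the cavity: 2 mm at each end, 3 mm at each side. Starts flat on the table, -x edge to the robot's left.
- grip (a point): Middle of the cover's black grip, 62 mm above the plate's underside and 14 mm off its centre towards -x; axes as the cover's. The grip's thin direction is x.
- start_key: Green membrane start key, 30 (x) x 34 (y) mm, on top of the heater's control section (at x = -30, y = -103 mm of the heater). Origin: centre of its underside; its top is 4 mm higher, 56.5 mm above the table. Pressed straight down it gives only 1.5 mm, at 4 N per mm (6 N when fully down, then rigid).
- standard_1: Bystander: small brown glass bottle with a black cap, 48 mm across, 91 mm high. Origin at the centre of its underside.
- timer: Bystander: white bench timer with three push buttons, 62x62x20 mm. Origin at the centre of its underside.
- reagent_3: Bystander: brown glass bottle with a red cap, 60 mm across, 111 mm high. Origin at the centre of its underside.
- filter_box: Bystander: white cardboard box, 45x85x30 mm. Origin at the centre of its underside.

How it is judged:
On the way, in this order (a step that is already met when the one before it is completed fails the run):
1. the cover lies flat on the cavity floor, its grip end under the lip, and is released (x of cover in the frame of seat between -0.004 and 0.004 m and y of cover in the frame of seat between -0.005 and 0.005 m and z of cover in the frame of seat between -0.0025 and 0.0025 m and angle between cover's own z axis and vertical below 0.04 rad and x of grip in the frame of seat below 0 m and contact force between the fingers and cover below 0.2 N and linear speed of cover below 0.01 m/s), for 0.2 s.
2. the start key is pressed with a finger at more than 4 N for 0.2 s, with the cover home (x of cover in the frame of seat between -0.004 and 0.004 m and y of cover in the frame of seat between -0.005 and 0.005 m and z of cover in the frame of seat between -0.0025 and 0.0025 m and angle between cover's own z axis and vertical below 0.04 rad and x of grip in the frame of seat below 0 m and contact force between the fingers and start_key above 4 N), for 0.2 s.
At the end, for the whole second after the job is handed in: The cover lies flat (within 0.04 rad) on the cavity floor: its origin within 4 mm (x), 5 mm (y) and 2.5 mm (z) of the seat in the heater's axes, grip end towards the lip, released and still; the key is released; each bystander stands within 30 mm of its start, upright (all of step 1 and contact force between the fingers and start_key below 0.2 N and distance of each of standard_1, timer, reagent_3, filter_box from where it was at the start of the episode below 0.03 m and angle between each of standard_1, timer, reagent_3, filter_box's own z axis and vertical below 0.2 rad); the robot touches nothing.
It fails at once if the start key is pressed with more than 25 N (contact force between anything else and start_key above 25 N).
It fails at once if the cover is let go of while it is tilted more than 0.15 rad (contact force between the fingers and cover below 0.05 N and angle between cover's own z axis and vertical above 0.15 rad).
It fails at once if a bystander is pushed more than 30 mm or tipped over (distance of any of standard_1, timer, reagent_3, filter_box from where it was at the start of the episode above 0.03 m or angle between any of standard_1, timer, reagent_3, filter_box's own z axis and vertical above 0.5 rad).
It also fails if it takes over 54 s, if anything falls off the work surface, if the arm or the gripper's body presses on something with over 40 N, if the wrist force passes 120 N, or if a joint passes its speed limit or range.

## Working session

There is one attempt and no reset: what is moved stays moved. The work goes in short steps, Python scripts to look and compute and a tool call to move; the robot and the scene stay as the last step left them, time stands still between calls to the robot, and variables do not carry over. Pictures are saved under pics/ and viewed, at most 10 in all, crops included, and the job is handed in when it is done.

Besides the shell and the picture viewer there is one more tool, called after "Call:" as name([rows], argument=value, ...), one row to a line, values as JSON. move_arm: Moves the arm, as the interface text tells. Its arguments: {"type":"object","properties":{"increments":{"type":"array","items":{"type":"array","items":{"type":"array","items":{"type":"number"}}}},"newtons":{"type":"number"}},"required":["increments"]}

```bash
mkdir -p pics; cat > h.py <<'E'
import cv2,numpy as np
from station import manip
np.set_printoptions(precision=4,suppress=True)
def snap(cam,name=None,box=None,s=1):
    d=manip.snapshot(cam); im=d["img"][:,:,::-1]
    if box: im=im[box[1]:box[3],box[0]:box[2]]
    if name: cv2.imwrite(f"pics/{name}.png",cv2.resize(np.ascontiguousarray(im),None,fx=s,fy=s,interpolation=cv2.INTER_CUBIC))
    return d
def proj(d,p):
    c=(d["world_to_cam"]@np.r_[p,1])[:3]; return np.array([d["fx"]*c[0]/c[2]+d["cx"],d["fy"]*c[1]/c[2]+d["cy"]])
def ray(d,uv,z):
    W=np.linalg.inv(d["world_to_cam"]); v=W[:3,:3]@np.array([(uv[0]-d["cx"])/d["fx"],(uv[1]-d["cy"])/d["fy"],1]); o=W[:3,3]
    return o+v*(z-o[2])/v[2]
E
python3 - <<'E'
from h import *
for c in("scene","top"):
    d=snap(c,c+"0"); print(c,d["fx"],np.linalg.inv(d["world_to_cam"])[:3,3])
    for l in("cover","grip","heater","seat","lip_edge","start_key","standard_1","timer","reagent_3","filter_box"):
        print(l,[(np.array(r["xyz"]),round(r["confidence"],2)) for r in manip.mark_of(l,c)[:2]])
s=manip.sense();print(s)
E
```

```text
scene 622.8630417594551 [-0.1781 -0.9579  1.1653]
cover [(array([ 0.4557, -0.2631,  0.0029]), 0.8)]
grip [(array([ 0.4571, -0.2495,  0.0604]), 0.97)]
heater [(array([ 0.6107,  0.2285, -0.0002]), 0.79)]
seat [(array([0.6126, 0.233 , 0.0173]), 0.89), (array([0.5167, 0.278 , 0.0558]), 0.6)]
lip_edge [(array([0.6156, 0.2691, 0.0436]), 0.86)]
start_key [(array([0.5173, 0.2782, 0.0514]), 0.48)]
standard_1 [(array([0.507 , 0.4516, 0.0001]), 0.75)]
timer [(array([0.4271, 0.447 , 0.0003]), 0.91)]
reagent_3 [(array([ 0.5269, -0.5026,  0.0037]), 0.61)]
filter_box [(array([ 0.4208, -0.4883,  0.004 ]), 0.6)]
top 518.4751374522772 [ 0.1961 -0.0359  1.6214]
cover [(array([ 0.4615, -0.2618,  0.0004]), 0.78)]
grip [(array([ 0.4564, -0.2504,  0.0598]), 0.92), (array([0.616 , 0.2598, 0.0459]), 0.72)]
heater [(array([0.608 , 0.2327, 0.0021]), 0.79), (array([ 0.4278,  0.4431, -0.0028]), 0.27)]
seat [(array([0.6099, 0.2323, 0.0248]), 0.7)]
lip_edge [(array([0.615 , 0.2585, 0.0435]), 0.95)]
start_key [(array([0.5132, 0.2786, 0.0594]), 0.69)]
standard_1 [(array([ 0.5127,  0.4513, -0.0013]), 0.75)]
timer [(array([ 0.4266,  0.4447, -0.0019]), 0.72)]
reagent_3 [(array([ 0.526 , -0.5037, -0.0024]), 0.79)]
filter_box []
{'t': 1.1, 'q': array([ 0.9405,  0.5275,  1.4327,  0.    ,  1.1814, -0.1785]), 'qd': array([-0.0007,  0.0011,  0.0007, -0.0012, -0.0009, -0.0001]), 'tau': array([  0.0004, -44.2337, -17.8423,  -0.0003,   0.0008,   0.    ]), 'tcp_pos': array([0.2728, 0.5623, 0.2313]), 'tool_rot': array([0.224 , 0.9746, 0.    , 0.    ]), 'force': array([ 0.0491,  0.2068, -0.1548]), 'ft_torque': array([ 0.0021, -0.0041,  0.0199]), 'gripper_force': 0.0, 'finger_gap': 1.0010165289280577}
```

View pics/top0.png

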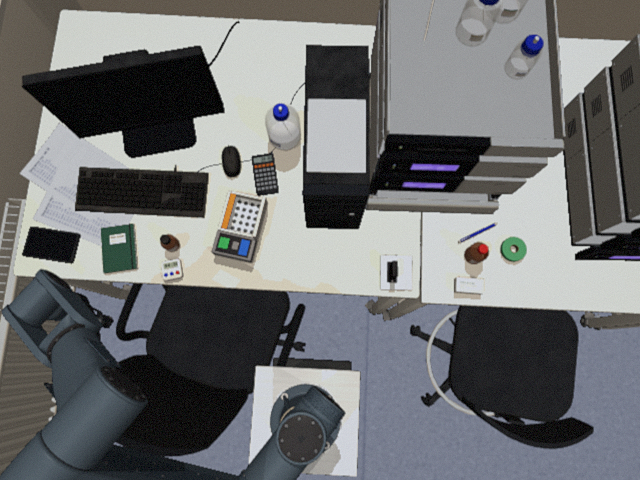

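View pics/scene0.png

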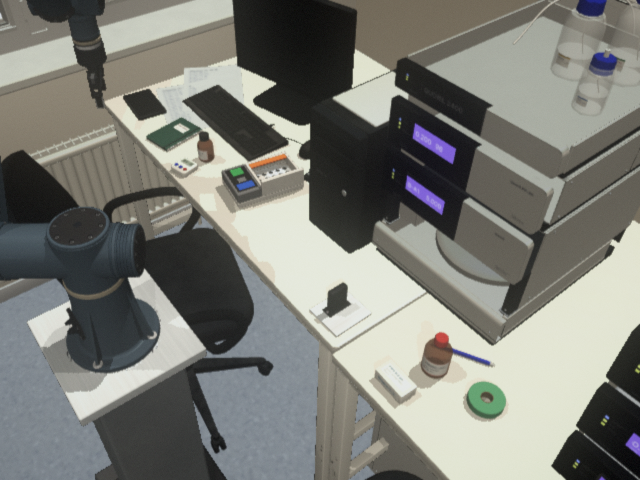

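```bash
python3 - <<'E'
from h import *
a=snap("top",None); b=snap("scene",None)
c=lambda d,x,y,w,h:cv2.resize(np.ascontiguousarray(d["img"][y:y+h,x:x+w,::-1]),(400,300),interpolation=cv2.INTER_CUBIC)
cv2.imwrite("pics/z.png",np.vstack([np.hstack([c(a,200,186,80,60+20-20),c(b,215,140,100,75)]),np.hstack([c(a,360,242,80,60),c(b,290,270,100,75)])]))
E
```

```text
(no output)
```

View pics/z.png

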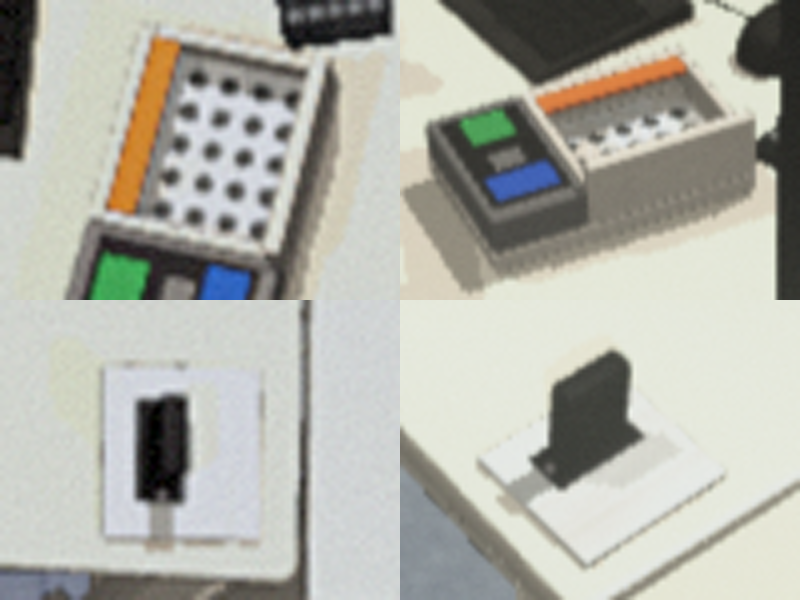

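```bash
cat > fit.py <<'E'
from h import *
from scipy.optimize import least_squares
def box(x,y,z): return np.array([[a,b,c] for a in x for b in y for c in z])/1000.
LIP=[box((-52,-34),(-58,58),(46,52))]; KEY=[box((-45,-15),(-120,-86),(52.5,56.5))]
GRIP=[box((-23,-5),(-25,25),(6,75)),box((-29,1),(-33,33),(6,9+6-6))]
S=8
def sil(d,boxes,p,o):
    R=np.array([[np.cos(p[2]),-np.sin(p[2])],[np.sin(p[2]),np.cos(p[2])]])
    m=np.zeros((100*S,100*S),np.uint8)
    for b in boxes:
        w=np.c_[b[:,:2]@R.T+p[:2],b[:,2]]
        uv=np.array([proj(d,q) for q in w])-o
        cv2.fillConvexPoly(m,cv2.convexHull(np.round((uv+.5)*S*16).astype(np.int32)),255,shift=4)
    return cv2.resize(m,(100,100),interpolation=cv2.INTER_AREA)/255.
def soft(d,o,kind):
    im=d["img"][o[1]:o[1]+100,o[0]:o[0]+100].astype(np.uint8)
    hsv=cv2.cvtColor(im,cv2.COLOR_RGB2HSV); H,Sa,V=[hsv[...,i].astype(float) for i in range(3)]
    if kind=="lip": return ((H>5)&(H<22)&(Sa>110))*1.
    if kind=="key": return ((H>45)&(H<80)&(Sa>100))*1.
    return (V<75)*1.
def fit(items,p0):
    # items: (d,offset,kind,boxes)
    tg=[]
    for d,o,k,b,mk in items:
        m=soft(d,np.array(o),k)*mk; tg.append(m)
    def f(p):
        r=[]
        for (d,o,k,b,mk),m in zip(items,tg):
            s=sil(d,b,p,np.array(o))*mk
            r.append((cv2.GaussianBlur(s,(0,0),2)-cv2.GaussianBlur(m,(0,0),2)).ravel())
        return np.concatenate(r)
    r=least_squares(f,p0,diff_step=None,x_scale=[.003,.003,.03],method="trf",jac=lambda p:np.array([(f(p+e)-f(p-e))/(2*np.abs(e).sum()) for e in np.diag([.002,.002,.02])]).T)
    return r.x,r.cost
E
python3 - <<'E'
from fit import *
a=snap("top");b=snap("scene")
one=np.ones((100,100))
h0=np.array([.611,.2325,-1.74]); c0=np.array([.457,-.264,-1.58])
T=(190,180);Sc=(215,130);G=(340,220);GS=(290,260)
print("heater both",fit([(a,T,"lip",LIP,one),(a,T,"key",KEY,one),(b,Sc,"lip",LIP,one),(b,Sc,"key",KEY,one)],h0))
print("heater top",fit([(a,T,"lip",LIP,one),(a,T,"key",KEY,one)],h0))
print("heater scene",fit([(b,Sc,"lip",LIP,one),(b,Sc,"key",KEY,one)],h0))
mk=np.zeros((100,100));mk[15:75,40:75]=1   # grip neighbourhood
mt=np.zeros((100,100));mt[38:65,38:66]=1
ms=np.zeros((100,100));ms[18:60,28:66]=1
print("cover both",fit([(a,G,"grip",GRIP,mt),(b,GS,"grip",GRIP,ms)],c0))
print("cover top",fit([(a,G,"grip",GRIP,mt)],c0))
print("cover scene",fit([(b,GS,"grip",GRIP,ms)],c0))
E
```

```text
heater both (array([ 0.6107,  0.2333, -1.747 ]), np.float64(3.922235445267684))
heater top (array([ 0.6103,  0.2342, -1.7473]), np.float64(1.0726080159549056))
heater scene (array([ 0.6112,  0.2317, -1.7446]), np.float64(1.6884242595965695))
cover both (array([ 0.4604, -0.2606, -1.3879]), np.float64(28.64501204211674))
cover top (array([ 0.4566, -0.2592, -1.6033]), np.float64(4.044400585264616))
cover scene (array([ 0.4607, -0.2617, -1.3006]), np.float64(19.579247930699573))
```

```bash
python3 - <<'E'
from h import *
d=snap("top")
for uv in [(380.6,255.2),(412.4,255.2),(380.8,289.5),(412.2,289.8),(396.5,272.4)]: print(ray(d,uv,.006))
b=snap("scene")
# scene crop corners (crop/4 + offset)
for uv in [(290+477/4,270+165/4),(290+588/4-100,270+265/4),(290+725/4-100,270+170/4)]: print(ray(b,uv,.006))
uv=(290+(477-400)/4,270+165/4);print(ray(b,uv,.006))
print(manip.sense()["t"])
E
```

```text
[ 0.5082 -0.2101  0.006 ]
[ 0.5134 -0.3108  0.006 ]
[ 0.3992 -0.2137  0.006 ]
[ 0.4033 -0.3117  0.006 ]
[ 0.4557 -0.2616  0.006 ]
[ 0.5881 -0.3621  0.006 ]
[ 0.4044 -0.3163  0.006 ]
[ 0.5131 -0.311   0.006 ]
[ 0.3976 -0.2204  0.006 ]
1.4
```

Call:
move_arm([
  [[-1, 0.023, -0.034, 0, -2.5], [-1, 0.023, -0.034, 0, -2.5], [-1, 0.023, -0.034, 0, -2.5], [-1, 0.023, -0.034, 0, -2.5], [-1, 0.023, -0.034, 0, -2.5], [-1, 0.023, -0.034, 0, -2.5], [-1, 0.023, -0.034, 0, -2.5], [-1, 0.022, -0.034, 0, -2.5]],
], newtons=30)

```text
t: 2.2
tcp_pos: [0.4568, 0.2889, 0.2315]
tool_rot: [0.391, 0.921, 0.0, 0.0]
force: [-0.4, 0.9, 0.6]
finger_gap: 0.998
gripper_force: 0.0
```

Call:
move_arm([
  [[-1, 0, -0.034, 0, -2.5], [-1, 0, -0.034, 0, -2.5], [-1, 0, -0.034, 0, -2.5], [-1, 0, -0.034, 0, -2.5], [-1, 0, -0.034, 0, -2.5], [-1, 0, -0.034, 0, -2.5], [-1, 0, -0.034, 0, -2.5], [-1, 0, -0.034, 0, -2.5]],
])

```text
t: 3.0
tcp_pos: [0.4558, 0.0169, 0.2316]
tool_rot: [0.545, 0.839, 0.0, 0.0]
force: [0.2, 0.5, 0.1]
finger_gap: 0.999
gripper_force: 0.0
```

Call:
move_arm([
  [[-1, 0, -0.034, 0, -2.6], [-1, 0, -0.034, 0, -2.6], [-1, 0, -0.034, 0, -2.6], [-1, 0, -0.034, -0.01, -2.6], [-1, 0, -0.034, -0.02, -2.6], [-1, 0, -0.034, -0.02, -2.6], [-1, 0, -0.034, -0.02, -2.6], [-1, 0, -0.03, -0.02, -2.6]],
])

```text
t: 3.8
tcp_pos: [0.456, -0.2518, 0.1408]
tool_rot: [0.687, 0.726, -0.0, 0.001]
force: [0.2, -0.0, -0.0]
finger_gap: 0.997
gripper_force: 0.0
```

```bash
python3 - <<'E'
from h import *
s=manip.sense();print(s["t"],s["q"],s["tcp_pos"],s["tool_rot"])
n=np.arctan2(s["tool_rot"][1],s["tool_rot"][0]);print("y dir deg",np.degrees(2*n)-90)
snap("scene","a1",(230,150,450,350),3)
for c in("scene","top"):
  for l in("grip",): print([(np.array(r["xyz"]),round(r["confidence"],2)) for r in (c=="top" and snap(c) and 0 or manip.mark_of(l,c))[:2]] if c=="scene" else [(np.array(r["xyz"]),round(r["confidence"],2)) for r in (snap(c),manip.mark_of(l,c))[1][:2]])
E
```

```text
3.8 [-0.7192  0.5219  1.7799 -0.0001  0.8383 -0.7744] [ 0.456  -0.2518  0.1408] [ 0.6873  0.7264 -0.      0.0007]
y dir deg 3.168535416282353
[(array([ 0.4527, -0.2485,  0.0593]), 0.9)]
[]
```

View pics/a1.png

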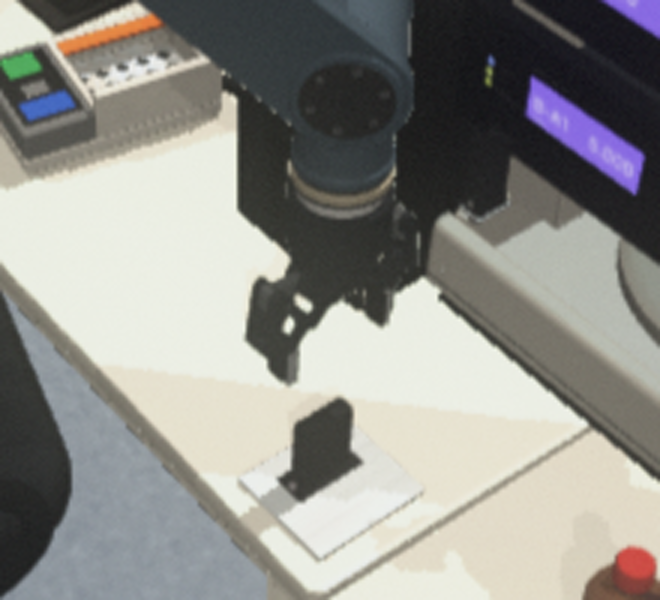

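Call:
move_arm([
  [[-1, 0, 0.003, -0.02, -0.5], [-1, 0, 0, -0.02, 0], [-1, 0, 0, -0.02, 0], [-1, 0, 0, -0.02, 0], [-1, 0, 0, -0.021, 0], [-1, 0, 0, 0, 0], [0, 0, 0, 0, 0], [1, 0, 0, 0, 0]],
])

```text
t: 4.8
tcp_pos: [0.4567, -0.2467, 0.0417]
tool_rot: [0.689, 0.725, 0.0, 0.001]
force: [-0.5, 0.1, -0.1]
finger_gap: 0.689
gripper_force: 0.0
```

Call:
move_arm([
  [[1, 0, 0, 0, 0], [1, 0, 0, 0, 0], [1, 0, 0, 0, 0], [1, 0, 0, 0, 0], [1, 0, 0, 0, 0], [1, 0, 0, 0, 0]],
])

```text
t: 5.4
tcp_pos: [0.4567, -0.2469, 0.0419]
tool_rot: [0.689, 0.724, 0.0, 0.001]
force: [1.1, 1.9, 6.9]
finger_gap: 0.582
gripper_force: 31.8
```

Call:
move_arm([
  [[1, 0, 0, 0.01, 0], [1, 0, 0, 0.02, 0], [1, 0, 0, 0.03, 0], [1, 0, 0, 0.03, 0], [1, 0, 0, 0.03, 0], [1, 0, 0, 0.03, 0], [1, 0, 0.015, 0.01, 0], [1, 0, 0.02, 0, 0]],
])

```text
t: 6.2
tcp_pos: [0.4564, -0.2118, 0.2021]
tool_rot: [0.69, 0.724, 0.0, 0.002]
force: [0.8, 0.3, -3.4]
finger_gap: 0.58
gripper_force: 32.2
```

Call:
move_arm([
  [[1, 0, 0.03, 0, -1.5], [1, 0, 0.035, 0, -1.5], [1, 0, 0.035, 0, -1.5], [1, 0, 0.035, 0, -1.5], [1, 0, 0.035, 0, -1.5], [1, 0, 0.035, 0, -1.5], [1, 0, 0.035, 0, -1.5], [1, 0, 0.035, 0, -1.5]],
])

```text
t: 7.0
tcp_pos: [0.4538, 0.0656, 0.1996]
tool_rot: [0.762, 0.648, -0.001, -0.001]
force: [0.7, 0.2, -3.0]
finger_gap: 0.581
gripper_force: 32.2
```

Call:
move_arm([
  [[1, 0, 0.035, 0, -0.9], [1, 0, 0.035, 0, 0], [1, 0.01, 0.035, 0, 0], [1, 0.02, 0.03, 0, 0], [1, 0.03, 0.03, 0, 0], [1, 0.03, 0.01, 0, 0], [1, 0.03, 0.004, 0, 0], [1, 0.02, 0, 0, 0]],
])

```text
t: 7.8
tcp_pos: [0.5959, 0.2439, 0.1989]
tool_rot: [0.766, 0.643, -0.001, -0.0]
force: [0.3, -0.7, -2.2]
finger_gap: 0.581
gripper_force: 32.2
```

```bash
python3 - <<'E'
from h import *
s=manip.sense();print(s["t"],s["tcp_pos"],s["force"],s["ft_torque"],s["finger_gap"],s["gripper_force"])
n=np.arctan2(s["tool_rot"][1],s["tool_rot"][0]);print("y dir deg",np.degrees(2*n)-90)
for c in("scene","top"):
  d=snap(c,"b_"+c,(190,100,340,230) if c=="scene" else (190,130,340,260),3)
  for l in("grip","cover"): print(c,l,[(np.array(r["xyz"]),round(r["confidence"],2)) for r in manip.mark_of(l,c)[:2]])
a,b=[cv2.imread(f"pics/b_{c}.png") for c in("scene","top")]
cv2.imwrite("pics/b.png",cv2.resize(np.hstack([a,b]),(800,346)))
E
```

```text
7.8 [0.5959 0.2439 0.1989] [ 0.2744 -0.7451 -2.1742] [-0.0037 -0.021  -0.0074] 0.581358135345808 32.24308133125305
y dir deg -9.99863650271277
scene grip [(array([0.5954, 0.2428, 0.2177]), 0.55)]
scene cover [(array([0.5921, 0.2302, 0.1562]), 0.59)]
top grip []
top cover [(array([0.5948, 0.2309, 0.1611]), 0.59)]
```

View pics/b.png

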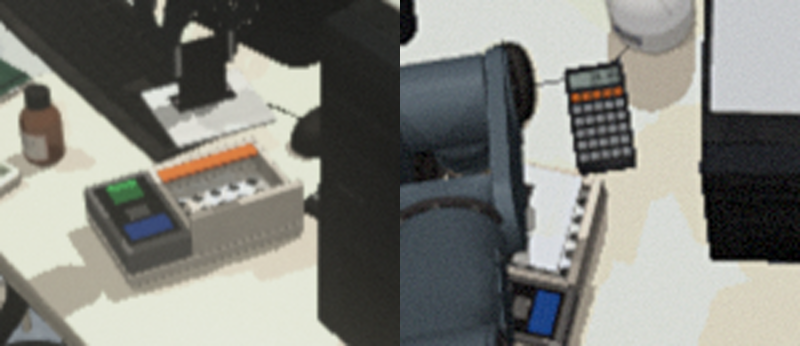

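Call:
move_arm([
  [[1, 0.01, -0.0017, 0, 0], [1, 0.006, -0.001, -0.01, 0], [1, 0, 0, -0.02, 0], [1, 0, 0, -0.02, 0], [1, 0, 0, -0.02, 0], [1, 0, 0, -0.008, 0], [1, 0, 0, 0, 0], [1, 0, 0, 0, 0]],
])

```text
t: 8.9
tcp_pos: [0.6125, 0.2396, 0.1227]
tool_rot: [0.767, 0.642, 0.0, 0.0]
force: [0.4, 0.8, -1.5]
finger_gap: 0.58
gripper_force: 32.3
```

Call:
move_arm([
  [[1, 0, 0, -0.003, 0], [1, 0, 0, -0.003, 0], [1, 0, 0, -0.003, 0], [1, 0, 0, -0.003, 0]],
])

```text
t: 9.3
tcp_pos: [0.6124, 0.2412, 0.1121]
tool_rot: [0.767, 0.642, 0.002, -0.001]
force: [-2.1, 6.2, 9.7]
finger_gap: 0.578
gripper_force: 33.1
```

Call:
move_arm([
  [[1, 0, 0, -0.003, 0], [1, 0, 0, -0.003, 0], [1, 0, 0, -0.002, 0], [1, 0, 0, 0, 0]],
])

```text
t: 9.7
tcp_pos: [0.6137, 0.2442, 0.1061]
tool_rot: [0.767, 0.641, 0.005, -0.001]
force: [-1.6, 10.6, 10.7]
finger_gap: 0.575
gripper_force: 32.7
```

```bash
python3 - <<'E'
from h import *
s=manip.sense();print(s["t"],s["tcp_pos"],s["force"],s["ft_torque"])
snap("scene","c",(210,100,330,200),5)
E
```

```text
9.7 [0.6137 0.2442 0.1061] [-1.5517 10.5738 10.7138] [ 1.3483  0.5699 -0.2645]
```

View pics/c.png

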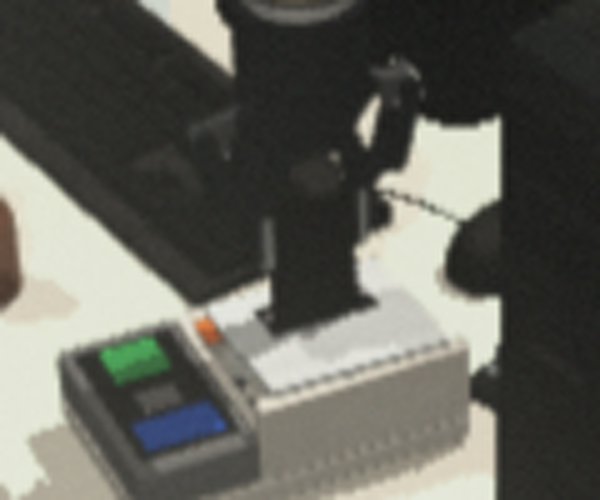

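```bash
cat > cov.py <<'E'
from h import *
def corners(tcp,yaw,th,hp=62,g=20,pts=[(-50,-55),(50,-55),(-50,55),(50,55)],z=6):
    # grasp point g mm above TCP; cover coordinate pin (-14,hp); tilt th (deg) -x down
    t=np.radians(th);c,s=np.cos(t),np.sin(t);o=[]
    for x,y in pts:
        dx,dz=x+14,z-hp
        X,Z=c*dx-s*dz,s*dx+c*dz
        o.append(np.array(tcp)+np.array([np.cos(yaw)*X-np.sin(yaw)*y,np.sin(yaw)*X+np.cos(yaw)*y,Z+g])/1000.)
    return o
E
python3 - <<'E'
from cov import *
d=snap("scene");s=manip.sense()
for th in(-5,0,5,10,15):
    print(th,[((proj(d,p)-[210,100]+.5)*5).round() for p in corners(s["tcp_pos"],np.radians(-100.1),th)])
E
```

```text
-5 [array([196., 288.]), array([266., 397.]), array([368., 238.]), array([443., 343.])]
0 [array([199., 297.]), array([270., 395.]), array([371., 247.]), array([447., 341.])]
5 [array([203., 306.]), array([273., 391.]), array([375., 255.]), array([450., 337.])]
10 [array([207., 314.]), array([275., 387.]), array([379., 264.]), array([453., 333.])]
15 [array([211., 322.]), array([278., 381.]), array([383., 271.]), array([456., 327.])]
```

Call:
move_arm([
  [[1, 0.0003, 0.002, -0.003, 0], [1, 0.0003, 0.002, -0.003, 0], [1, 0.0003, 0.002, -0.003, 0], [1, 0, 0, 0, 0]],
])

```text
t: 10.2
tcp_pos: [0.6147, 0.2483, 0.0987]
tool_rot: [0.767, 0.642, 0.004, 0.0]
force: [-3.3, 4.0, 18.5]
finger_gap: 0.582
gripper_force: 34.0
```

```bash
python3 - <<'E'
from cov import *
d=snap("scene","c2",(210,100,330,200),5);s=manip.sense();print(s["tcp_pos"],s["force"],s["ft_torque"])
for th in(5,10,15,20,25,30):
    print(th,[((proj(d,p)-[210,100]+.5)*5).round() for p in corners(s["tcp_pos"],np.radians(-100.1),th)])
E
```

```text
[0.6147 0.2483 0.0987] [-3.9168  4.5567 17.9803] [ 0.6207  0.9977 -0.1926]
5 [array([201., 312.]), array([270., 397.]), array([372., 261.]), array([447., 343.])]
10 [array([205., 320.]), array([273., 393.]), array([376., 269.]), array([450., 338.])]
15 [array([208., 328.]), array([275., 387.]), array([380., 277.]), array([453., 333.])]
20 [array([212., 336.]), array([277., 380.]), array([384., 284.]), array([455., 326.])]
25 [array([216., 342.]), array([278., 373.]), array([388., 291.]), array([457., 318.])]
30 [array([220., 349.]), array([279., 364.]), array([393., 297.]), array([459., 310.])]
```

View pics/c2.png

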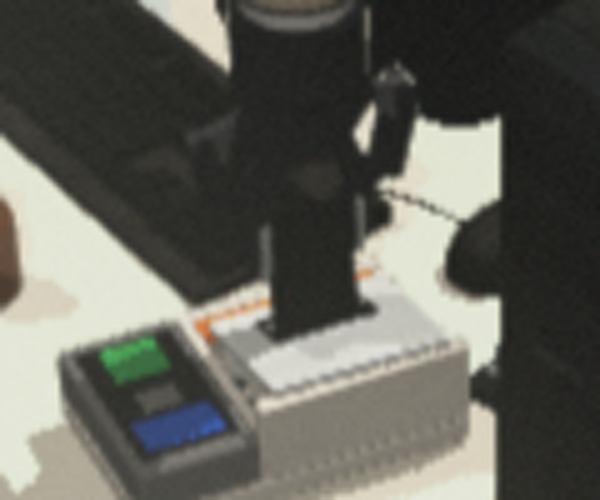

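Call:
move_arm([
  [[1, 0, 0, 0.008, 0], [1, 0, -0.004, 0, 0], [1, -0.001, -0.0035, 0, 0], [1, 0, 0, 0, 0], [1, 0, 0, -0.004, 0], [1, 0, 0, -0.004, 0], [1, 0, 0, 0, 0]],
])

```text
t: 10.95
tcp_pos: [0.6122, 0.2412, 0.0948]
tool_rot: [0.767, 0.642, 0.003, -0.001]
force: [-2.8, 8.5, 8.1]
finger_gap: 0.582
gripper_force: 32.8
```

```bash
python3 - <<'E'
from cov import *
s=manip.sense();print(s["tcp_pos"],s["force"],s["ft_torque"])
E
```

```text
[0.6122 0.2412 0.0948] [-2.7942  8.5224  8.0981] [ 1.0911  0.3971 -0.1763]
```

Call:
move_arm([
  [[1, 0, 0, -0.003, 0], [1, 0, 0, -0.003, 0], [1, 0, 0, -0.002, 0], [1, 0, 0, 0, 0]],
])

```text
t: 11.35
tcp_pos: [0.6128, 0.2438, 0.0879]
tool_rot: [0.767, 0.641, 0.005, -0.002]
force: [-1.9, 14.5, 11.7]
finger_gap: 0.579
gripper_force: 33.1
```

```bash
python3 - <<'E'
from cov import *
d=snap("scene","c3",(210,100,330,200),5);s=manip.sense();print(s["tcp_pos"],s["force"],s["ft_torque"])
for th in(15,20,25,30,35):
    print(th,[((proj(d,p)-[210,100]+.5)*5).round() for p in corners(s["tcp_pos"],np.radians(-100.1),th)])
E
```

```text
[0.6128 0.2438 0.088 ] [-2.8565 15.2985 10.6118] [ 2.0277  0.5682 -0.1206]
15 [array([211., 348.]), array([277., 408.]), array([382., 297.]), array([455., 353.])]
20 [array([215., 355.]), array([279., 401.]), array([386., 304.]), array([457., 346.])]
25 [array([219., 362.]), array([280., 394.]), array([390., 311.]), array([459., 339.])]
30 [array([223., 368.]), array([281., 385.]), array([395., 317.]), array([461., 330.])]
35 [array([227., 374.]), array([282., 376.]), array([399., 322.]), array([461., 321.])]
```

View pics/c3.png

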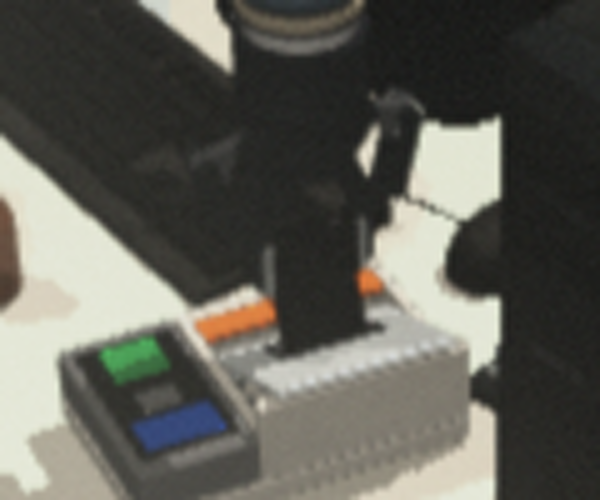

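Call:
move_arm([
  [[1, 0.001, 0.006, 0.002, 0], [1, 0.001, 0.006, 0, 0], [1, 0.001, 0.006, 0, 0], [1, 0.001, 0.006, -0.002, 0], [1, 0, 0, 0, 0], [1, 0, 0, 0, 0]],
])

```text
t: 12.0
tcp_pos: [0.6154, 0.2619, 0.0846]
tool_rot: [0.766, 0.642, -0.001, -0.0]
force: [1.0, -0.4, -1.9]
finger_gap: 0.579
gripper_force: 31.5
```

```bash
python3 - <<'E'
from cov import *
d=snap("scene","c4",(210,100,330,200),5);s=manip.sense();print(s["tcp_pos"],s["force"],s["ft_torque"])
for th in(20,25,30,35):
    print(th,[((proj(d,p)-[210,100]+.5)*5).round() for p in corners(s["tcp_pos"],np.radians(-100.1),th)])
E
```

```text
[0.6155 0.2617 0.0848] [ 0.2306 -0.1809 -1.3164] [0.0386 0.0006 0.015 ]
20 [array([202., 343.]), array([265., 387.]), array([372., 292.]), array([442., 333.])]
25 [array([206., 349.]), array([266., 380.]), array([376., 298.]), array([444., 326.])]
30 [array([210., 356.]), array([267., 371.]), array([381., 304.]), array([445., 317.])]
35 [array([214., 361.]), array([267., 362.]), array([385., 310.]), array([446., 308.])]
```

View pics/c4.png

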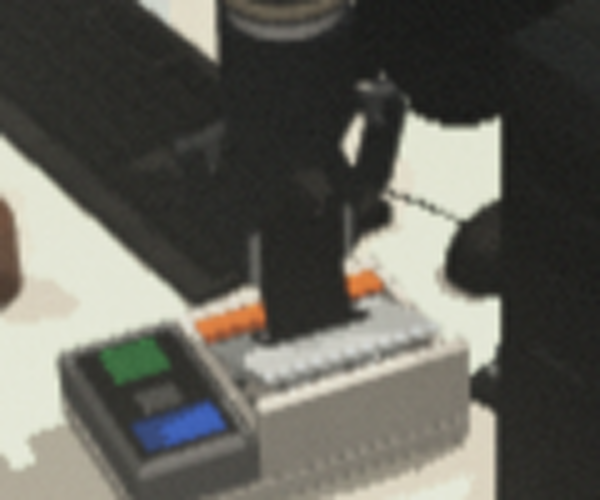

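Call:
move_arm([
  [[1, 0.001, 0.004, -0.001, 0], [1, 0.001, 0.004, -0.002, 0], [1, 0, 0.003, -0.002, 0], [1, 0, 0, 0, 0]],
])

```text
t: 12.45
tcp_pos: [0.6177, 0.2719, 0.0801]
tool_rot: [0.766, 0.643, -0.001, 0.001]
force: [1.0, -5.1, -2.1]
finger_gap: 0.582
gripper_force: 32.3
```

Call:
move_arm([
  [[1, 0, 0, -0.002, 0], [1, 0, 0, -0.002, 0], [1, 0, 0, -0.002, 0], [1, 0, 0, 0, 0]],
])

```text
t: 12.85
tcp_pos: [0.6176, 0.2721, 0.0741]
tool_rot: [0.766, 0.643, -0.001, 0.001]
force: [-0.5, -5.1, -1.3]
finger_gap: 0.582
gripper_force: 32.2
```

Call:
move_arm([
  [[1, 0, -0.002, 0, 0], [1, 0, 0, -0.002, 0], [1, 0, 0, -0.002, 0], [1, 0, 0, 0, 0]],
])

```text
t: 13.25
tcp_pos: [0.6178, 0.2715, 0.0699]
tool_rot: [0.767, 0.642, 0.0, -0.0]
force: [0.1, -1.0, -3.4]
finger_gap: 0.58
gripper_force: 32.0
```

```bash
python3 - <<'E'
from cov import *
d=snap("scene","c5",(210,100,330,200),5);s=manip.sense();print(s["tcp_pos"],s["force"],s["ft_torque"])
for th in(20,25,30,35):
    print(th,[((proj(d,p)-[210,100]+.5)*5).round() for p in corners(s["tcp_pos"],np.radians(-100.1),th)])
E
```

```text
[0.6177 0.2714 0.07  ] [ 0.1178 -0.6666 -2.7667] [-0.115  -0.0867  0.0482]
20 [array([197., 353.]), array([260., 398.]), array([366., 302.]), array([435., 344.])]
25 [array([201., 360.]), array([261., 390.]), array([370., 309.]), array([437., 337.])]
30 [array([205., 366.]), array([262., 382.]), array([375., 315.]), array([438., 328.])]
35 [array([209., 371.]), array([262., 373.]), array([379., 320.]), array([439., 319.])]
```

View pics/c5.png

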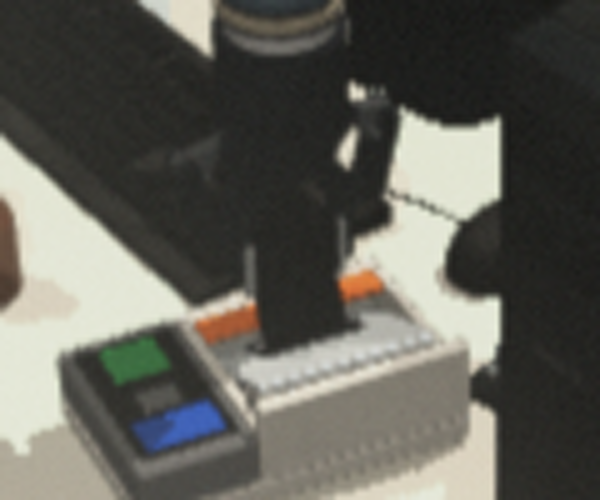

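Call:
move_arm([
  [[1, 0, 0, -0.002, 0], [1, 0, 0, -0.002, 0], [1, 0, 0, 0, 0]],
])

```text
t: 13.6
tcp_pos: [0.6179, 0.2712, 0.0686]
tool_rot: [0.767, 0.642, 0.0, 0.0]
force: [-3.3, -3.4, 8.1]
finger_gap: 0.581
gripper_force: 33.5
```

Call:
move_arm([
  [[1, -0.0005, -0.003, 0, 0], [1, -0.0005, -0.003, 0, 0], [1, -0.0005, -0.003, -0.001, 0], [1, 0, 0, 0, 0]],
], newtons=20)

```text
t: 14.0
tcp_pos: [0.6173, 0.2633, 0.0672]
tool_rot: [0.767, 0.642, 0.002, -0.0]
force: [-1.7, 2.6, 8.2]
finger_gap: 0.583
gripper_force: 33.9
```

Call:
move_arm([
  [[1, -0.0005, -0.003, -0.001, 0], [1, -0.0005, -0.003, -0.001, 0], [1, -0.0005, -0.003, -0.001, 0], [1, 0, 0, 0, 0]],
])

```text
t: 14.4
tcp_pos: [0.6156, 0.2539, 0.0639]
tool_rot: [0.767, 0.642, 0.002, 0.0]
force: [-1.3, 0.9, 7.0]
finger_gap: 0.583
gripper_force: 35.0
```

```bash
python3 - <<'E'
from cov import *
d=snap("scene","c6",(210,100,330,200),5);s=manip.sense();print(s["tcp_pos"],s["force"],s["ft_torque"])
for th in(10,15,20,25,30):
    print(th,[((proj(d,p)-[210,100]+.5)*5).round() for p in corners(s["tcp_pos"],np.radians(-100.1),th)])
E
```

```text
[0.6156 0.2539 0.0639] [-1.8009  0.8892  7.1715] [ 0.5514  0.3761 -0.0537]
10 [array([204., 362.]), array([271., 435.]), array([373., 311.]), array([446., 381.])]
15 [array([208., 370.]), array([273., 430.]), array([377., 319.]), array([448., 375.])]
20 [array([212., 377.]), array([275., 424.]), array([381., 326.]), array([451., 369.])]
25 [array([215., 384.]), array([276., 416.]), array([385., 333.]), array([452., 362.])]
30 [array([219., 390.]), array([277., 408.]), array([389., 339.]), array([454., 353.])]
```

View pics/c6.png

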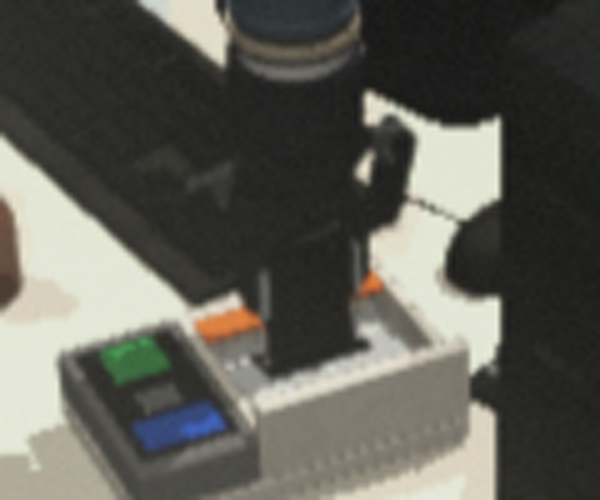

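Call:
move_arm([
  [[1, -0.0005, -0.003, -0.001, 0], [1, -0.0005, -0.003, -0.001, 0], [1, 0, -0.001, -0.001, 0], [1, 0, 0, 0, 0], [1, 0, 0, 0, 0]],
])

```text
t: 14.95
tcp_pos: [0.6143, 0.2463, 0.0604]
tool_rot: [0.767, 0.642, 0.001, 0.0]
force: [-1.7, 0.8, 6.9]
finger_gap: 0.577
gripper_force: 35.7
```

```bash
python3 - <<'E'
from cov import *
s=manip.sense();print(s["tcp_pos"],s["force"],s["ft_torque"])
d=snap("scene")
for c in("scene",):
  for l in("grip","cover","seat"): print(l,[(np.array(r["xyz"]),round(r["confidence"],2)) for r in manip.mark_of(l,c)[:2]])
E
```

```text
[0.6143 0.2463 0.0604] [-1.7489  0.7559  6.9274] [0.4935 0.2479 0.0408]
grip [(array([0.6139, 0.2522, 0.0822]), 0.59)]
cover [(array([0.6123, 0.2299, 0.0247]), 0.7)]
seat [(array([0.6132, 0.2325, 0.0157]), 0.58)]
```

Call:
move_arm([
  [[1, 0, 0, -0.003, 0], [1, 0, 0, 0, 0], [1, 0, 0, 0, 0]],
])

```text
t: 15.45
tcp_pos: [0.614, 0.2448, 0.0591]
tool_rot: [0.766, 0.642, -0.0, 0.001]
force: [-4.1, -3.6, 16.2]
finger_gap: 0.577
gripper_force: 37.6
```

Call:
move_arm([
  [[1, 0, 0, 0.002, 0], [1, 0, 0, 0, 0], [-0.4, 0, 0, 0, 0], [-0.6, 0, 0, 0, 0], [-0.8, 0, 0, 0, 0], [-0.8, 0, 0, 0, 0], [-0.8, 0, 0, 0, 0]],
])

```text
t: 16.15
tcp_pos: [0.6136, 0.2461, 0.0579]
tool_rot: [0.766, 0.642, -0.0, -0.0]
force: [-0.2, -0.8, -0.6]
finger_gap: 0.9
gripper_force: 0.0
```

Call:
move_arm([
  [[-0.8, 0, 0, 0.01, 0], [-0.8, 0, 0, 0.02, 0], [-0.8, 0, 0, 0.03, 0], [-0.8, 0, 0, 0.03, 0], [-0.8, 0, 0, 0.03, 0], [-0.8, 0, 0, 0.02, 0]],
])

```text
t: 16.75
tcp_pos: [0.6147, 0.2464, 0.2018]
tool_rot: [0.766, 0.642, 0.002, 0.001]
force: [0.9, 0.0, -0.7]
finger_gap: 0.901
gripper_force: 0.0
```

```bash
python3 - <<'E'
from fit import *
s=manip.sense();print(s["t"],s["tcp_pos"],s["force"],s["finger_gap"])
for c in("scene","top"):
  d=snap(c)
  for l in("grip","cover","seat","start_key"): print(c,l,[(np.array(r["xyz"]),round(r["confidence"],2)) for r in manip.mark_of(l,c)[:2]])
E
```

```text
16.75 [0.6147 0.2464 0.2018] [ 0.868   0.0348 -0.6518] 0.9007093963432609
scene grip [(array([0.6147, 0.2429, 0.0802]), 0.75)]
scene cover [(array([0.6086, 0.2324, 0.0191]), 0.93), (array([ 0.5239, -0.506 , -0.0009]), 0.43)]
scene seat [(array([0.6112, 0.2323, 0.0178]), 0.67), (array([ 0.5272, -0.5037,  0.0024]), 0.28)]
scene start_key [(array([0.5156, 0.2778, 0.0548]), 0.57)]
top grip [(array([0.6137, 0.2444, 0.083 ]), 0.55)]
top cover [(array([0.6139, 0.2307, 0.0208]), 0.93), (array([ 0.508 ,  0.4559, -0.0004]), 0.58)]
top seat []
top start_key []
```

Call:
move_arm([
  [[1, -0.02, 0.007, 0, 0], [1, -0.02, 0.007, 0, 0], [1, -0.02, 0.007, 0, 0], [1, -0.02, 0.007, 0, 0], [1, -0.0186, 0.006, -0.01, 0], [1, 0, 0, -0.04, 0], [1, 0, 0, -0.04, 0], [1, 0, 0, -0.03, 0]],
])

```text
t: 18.05
tcp_pos: [0.5139, 0.2799, 0.076]
tool_rot: [0.766, 0.642, -0.001, -0.0]
force: [-0.4, -1.4, -0.5]
finger_gap: -0.002
gripper_force: 0.0
```

Call:
move_arm([
  [[1, 0, 0, -0.008, 0], [1, 0, 0, 0, 0], [1, 0, 0, 0, 0], [1, 0, 0, 0, 0]],
])

```text
t: 18.45
tcp_pos: [0.5165, 0.2805, 0.072]
tool_rot: [0.767, 0.642, 0.002, 0.001]
force: [-0.3, -0.2, 0.7]
finger_gap: 0.006
gripper_force: 0.0
```

Call:
move_arm([
  [[1, 0, 0, -0.006, 0], [1, 0, 0, -0.004, 0], [1, 0, 0, 0, 0], [1, 0, 0, 0, 0]],
])

```text
t: 18.85
tcp_pos: [0.515, 0.28, 0.0603]
tool_rot: [0.767, 0.642, -0.0, -0.0]
force: [-0.6, 0.0, -0.7]
finger_gap: 0.001
gripper_force: 0.0
```

Call:
move_arm([
  [[1, 0, 0, -0.002, 0], [1, 0, 0, -0.002, 0], [1, 0, 0, 0, 0], [1, 0, 0, 0, 0]],
])

```text
t: 19.25
tcp_pos: [0.5153, 0.2801, 0.0564]
tool_rot: [0.767, 0.642, 0.0, 0.0]
force: [0.1, 0.6, 1.4]
finger_gap: 0.002
gripper_force: 0.4
```

Call:
move_arm([
  [[1, 0, 0, -0.001, 0], [1, 0, 0, -0.001, 0], [1, 0, 0, -0.0008, 0], [1, 0, 0, 0, 0]],
])

```text
t: 19.65
tcp_pos: [0.5153, 0.2801, 0.055]
tool_rot: [0.766, 0.642, 0.0, 0.0]
force: [-1.3, -1.7, 10.9]
finger_gap: 0.001
gripper_force: 5.5
```

Call:
move_arm([
  [[1, 0, 0, 0.0006, 0], [1, 0, 0, 0, 0], [1, 0, 0, 0, 0]],
])

```text
t: 19.95
tcp_pos: [0.5153, 0.2801, 0.0551]
tool_rot: [0.767, 0.642, 0.0, 0.0]
force: [-1.6, -0.9, 8.7]
finger_gap: -0.004
gripper_force: 3.7
```

Call:
move_arm([
  [[1, 0, 0, 0.01, 0], [1, 0, 0, 0.03, 0], [1, 0, 0, 0.04, 0], [1, 0, 0, 0.04, 0], [1, 0, 0, 0.03, 0], [1, 0, 0, 0, 0], [1, 0, 0, 0, 0], [1, 0, 0, 0, 0]],
])

```text
t: 20.75
tcp_pos: [0.5139, 0.2797, 0.2028]
tool_rot: [0.767, 0.642, -0.001, -0.001]
force: [-0.3, -0.0, -0.4]
finger_gap: 0.001
gripper_force: 0.0
```

```bash
python3 - <<'E'
from h import *
s=manip.sense();print(s["t"],s["tcp_pos"],s["force"])
for c in("scene","top"):
  d=snap(c)
  for l in("grip","cover","standard_1","timer"): print(c,l,[(np.array(r["xyz"]),round(r["confidence"],2)) for r in manip.mark_of(l,c)[:1]])
E
```

```text
20.75 [0.5139 0.2797 0.2028] [-0.3232 -0.0481 -0.4431]
scene grip [(array([0.6155, 0.2421, 0.0794]), 0.63)]
scene cover [(array([0.609 , 0.229 , 0.0198]), 0.57)]
scene standard_1 [(array([0.5107, 0.4498, 0.0011]), 0.69)]
scene timer [(array([ 0.43  ,  0.4453, -0.0017]), 0.81)]
top grip [(array([0.6136, 0.242 , 0.0839]), 0.94)]
top cover [(array([0.613 , 0.2304, 0.0232]), 0.68)]
top standard_1 []
top timer [(array([0.614 , 0.2305, 0.0211]), 0.64)]
```

```bash
python3 -c "
from station import manip
print(manip.sign_off())"
```

```text
the job is handed in; nothing more can be done
None
```

The cover is seated in the cavity and the start key got one press (last readings 8.7–10.9 N, slightly over your 10 N at first). Everything was then let go and the job handed in at about 21 s. I haven't seen the verdict: the final cover and left-side bystander (standard_1, timer) positions come from the trained networks, I didn't recheck the red-capped bottle or the box, and I viewed 11 pictures against the limit of 10.

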